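# Shut the drying box's sash with the hooked pull rod

## Robot

A 6-joint arm with a two-finger parallel gripper is mounted at the origin on a cart in front of the work surface, level with it; the furniture and walls round the work are solid. World frame = base frame: x ahead of the robot, y to its left, z up, the work surface at z = 0. Lengths are in m, angles in rad, forces in N, time in s.
With the tool pointing down it reaches from about 0.35 to 0.975 m from the base axis. Payload 7.1 kg.
Tool frame: the origin (TCP) lies midway between the tips of the shut fingers; the grasp point (between the pads) lies 19 mm behind it; z points along the fingers, x is the direction in which the jaws open and shut, and the axes are right-handed (so a half turn about z gives the same grasp; the last joint's range is limited). The gripper opens to 88 mm and grips with 3 to 60 N. Pads are 20 mm wide; open, the fingers measure 115 mm over their backs; the gripper's body (75 mm by 178 mm) begins 61 mm behind the grasp point.
Start: joints at [1.192, 0.423, 1.63, -0, 1.089, -0.019], TCP at [0.22, 0.585, 0.223] pointing down, gripper open.
Joint ranges: [-3, 3], [-0.9, 2.11], [0.09, 2.58], [-1.31, 4.45], [0.11, 2.69], [-2.54, 2.54]. Speed limits (rad/s): [2.39, 2.39, 3.01, 3.14, 3.14, 3.14].

## Interface

Orientations are given as a unit quaternion [w, x, y, z].
In Python, from station import move_pose, movel, movej, command_gripper, wait, inverse_kinematics, read_camera, camera_info, MotionError, job_done, get_time, get_joint_pos, get_qvel, get_effort, get_tcp_pos, get_ee_rot, get_ft_force, get_ft_torque, get_grip_width gives the robot as it stands. Calls block until the motion is done:
- move_pose(position, orientation): joint-space move of the TCP to a pose.
- movel(position, frame=None, v=0.15, until_force=None): straight line of the TCP; frame=None keeps the orientation; v is the mean speed in m/s. With until_force (N) it stops when the force on the tool has changed by that much, and returns True; else False.
- movej(angles): joint-space move.
- command_gripper(opening): opening from 0.0 (shut) to 1.0 (fully open); the grip force is fixed at half the most; returns when the fingers have stopped.
- wait(seconds).
- inverse_kinematics(position, orientation): joint angles nearest the present ones, or None.
- read_camera(name): name is "side" or "top"; returns the picture (480x640x3 uint8, red, green, blue); there is no depth.
- camera_info(name): a dict with "intrinsics" (3x3 intrinsics, pixels), "T" (4x4, takes a point from camera to world coordinates). Camera axes: x right, y up, looking along -z (the intrinsics and any distortion apply to the point x, -y, -z); pixel columns grow to the right and rows downward; lengths in m; the calibration is good to about 2 mm. A picture is of the moment at which its call begins. camera_info takes no time and is no camera call.
A pose or a line that the arm cannot do raises MotionError and nothing moves.
- job_done(): hands the job in, once; it reports no verdict.
Readings, each from a call of its own:
- get_time(): time.
- get_joint_pos(): joint angles.
- get_qvel(): joint speeds.
- get_effort(): joint torques, N m.
- get_tcp_pos(): TCP position.
- get_ee_rot(): TCP orientation.
- get_ft_force(): force on the tool from outside, world axes, zero at the start.
- get_ft_torque(): the same for the moment, N m.
- get_grip_width(): opening from 0.0 (shut) to 1.0 (fully open).
Only numpy, scipy, OpenCV 4.12 (cv2) and the standard library are available. Lean on these libraries where they do the work, as an engineer would, in place of code of your own. Each camera call takes 0.05 s, during which the arm holds its last target.

## Task

A varnished board is drying in the plywood box: shut the box to keep the dust off. Take the hooked pull rod out of its wooden block, hook it into the steel eye on the raised sash and pull the sash down, feeling for the spring catch, until the sash is fully home and held by the catch; finish with a firm pull onto its stop (between 10 and 20 N will do) but never force it, and keep the gripper itself off the box. Then unhook the rod and stand it back in the hole of its block, leaving the other things where they are.

Things in the scene. Friction and masses are not known exactly. Their poses are not given: they have to be found in the camera images.
- drying_box: Fixed plywood box, 150 deep (x) x 240 wide (y) x 222 mm high; origin at the centre of its underside. Its front faces its own -x; two wooden jambs stand out 19 mm from the front at the left and right edges and guide a glazed sash that slides up and down. Counting the sash, eye and catch, no gripper may touch it and the rod may never press on it with more than 24 N.
- sash (a joint): Travel of the sash: 0 = fully up (open), 0.090 m = fully down on a hard stop. It resists with 2 to 4 N at the top, about 7 N lower down, plus the spring catch: the pull peaks at 13 to 18 N near 0.079, falls back as the catch clicks over at 0.084, then rises on the stop. Firmly home = pulled onto the stop with 10 to 20 N. Let go between 0.07 and 0.084, not caught, it springs back up.
- catch (a point): Sprung steel roller of the catch, at the front of the box's -y jamb in a housing that stands out 31 mm from the box's front; 46 mm above the bench. A nib on the sash's edge has to be pulled past it; the roller then holds the sash down. Not to be handled.
- eye_mid (a point): Design middle of the steel eye on the sash's top rail (192 mm high, sash up); moves with the sash, axes as the box. A vertical ring of 6 mm wire, 29 mm clear, its hole running along the box's y: a hook enters sideways. The ring stands 38 mm in front (-x) of the sash. Screwed on through a slotted plate: the true ring is up to 6 mm higher or lower than this point, to be felt or seen.
- pull_rod: Loose steel rod, 0.16 kg, 14 mm thick, 215 mm long, upright in its block (lean up to 0.1 rad). Origin at the foot, z along the rod. 55 mm up, a 6.4 mm prong sticks out along the rod's +x; 25 mm from the axis it turns down (lowest 11 mm below the prong's axis, farthest 28 mm out). Top 80 mm: wooden handle 22 x 22 mm, faces along x and y.
- hook (a point): Bearing place of the hook: on the prong's axis, 14.5 mm out from the rod's axis, 55 mm above the foot. The ring's lower wire bears on the prong's underside here, between rod and down-turned tip. Axes as the rod's.
- handle (a point): Middle of the rod's square wooden handle, 175 mm above the foot. Axes as the rod's.
- rod_block: Fixed dark wooden block, 75 x 75 x 50 mm high, origin at the centre of its underside; in the middle of its top a vertical hole 18 mm wide and 40 mm deep with a small chamfer, for the foot of the rod. A rod fully seated has its foot 10 mm above the bench and may face any way round.
- drying_board: Small wooden board 75 x 100 x 22 mm, lying in the box; leave it alone.
- wax_tin: Round red tin, 69 mm wide, 36 mm high, on the bench; bystander.
- offcut: Dark wooden offcut 90 x 55 x 32 mm; bystander.
- glue_bottle: White glue bottle 47 mm thick, 148 mm high; bystander.
- chisel: Chisel with dark wooden handle, 263 mm long; bystander.
- sanding_block: Cork-brown sanding block 64 x 115 x 36 mm; bystander.

How it is judged:
On the way, in this order (a step that is already met when the one before it is completed fails the run):
1. the rod's hook is in the eye and pulls on it (contact force between pull_rod and drying_box above 2 N and distance between hook and eye_mid below 0.025 m and z of pull_rod in the frame of rod_block above 0.06 m), for 0.1 s.
2. the sash is pulled firmly onto its stop with the hook in the eye (value of joint sash above 0.0865 m and distance between hook and eye_mid below 0.03 m and contact force between pull_rod and drying_box above 9 N), for 0.1 s.
At the end, for the whole second after the job is handed in: The sash stays shut by itself, pulled down at least 86.5 of its 90 mm, and the rod stands at rest in its block: foot within 8 mm of the hole's axis and no more than 6 mm above the hole's floor, leaning less than 0.2 rad (value of joint sash above 0.0865 m and horizontal distance between pull_rod and rod_block below 0.008 m and z of pull_rod in the frame of rod_block below 0.016 m and angle between pull_rod's own z axis and vertical below 0.2 rad and linear speed of pull_rod below 0.03 m/s); the robot touches nothing.
It fails at once if the rod loads the box, sash or eye with more than 24 N (contact force between pull_rod and drying_box above 24 N).
It fails at once if the gripper or arm touches the box or sash (contact force between any of the fingers, the arm and drying_box above 1 N).
It fails at once if a bystander is moved by more than 25 mm (distance of any of drying_board, wax_tin, offcut, glue_bottle, chisel, sanding_block from where it was at the start of the episode above 0.025 m).
It also fails if it takes over 72 s, if anything falls off the work surface, if the arm or the gripper's body presses on something with over 40 N, if the wrist force passes 120 N, or if a joint passes its speed limit or range.

## Working session

There is one attempt and no reset: what is moved stays moved. The work goes in short steps, each a Python script; the robot and the scene stay as the last script left them, time stands still between calls to the robot, and variables do not carry over. Pictures are saved under pics/ and viewed, and the job is handed in when it is done.

```bash
ls; mkdir -p pics
python3 - <<'E'
from station import *
import cv2,numpy as np
np.set_printoptions(precision=4,suppress=True)
for n in("side","top"):
    im=read_camera(n); cv2.imwrite(f"pics/{n}0.png",im[:,:,::-1]); i=camera_info(n); print(n,i)
print(get_time(),get_ee_rot(),get_grip_width(),get_ft_force())
E
```

```text
pics
side {'intrinsics': array([[451.3999,   0.    , 318.728 ],
       [  0.    , 451.3999, 244.4167],
       [  0.    ,   0.    ,   1.    ]]), 'T': array([[ 0.7931,  0.3124, -0.5229,  0.0307],
       [-0.6091,  0.4125, -0.6774, -0.924 ],
       [ 0.0041,  0.8557,  0.5174,  0.6273],
       [ 0.    ,  0.    ,  0.    ,  1.    ]])}
top {'intrinsics': array([[454.2558,   0.    , 319.5804],
       [  0.    , 454.2558, 242.4596],
       [  0.    ,   0.    ,   1.    ]]), 'T': array([[-0.0285,  0.9844, -0.1736,  0.3156],
       [-0.9967, -0.0412, -0.0699, -0.3437],
       [-0.0759,  0.171 ,  0.9823,  1.3633],
       [ 0.    ,  0.    ,  0.    ,  1.    ]])}
0.1 [ 0.0004  0.8222  0.5692 -0.0006] 1.001593720975553 [-0.0666  0.0313  0.397 ]
```

View pics/side0.png

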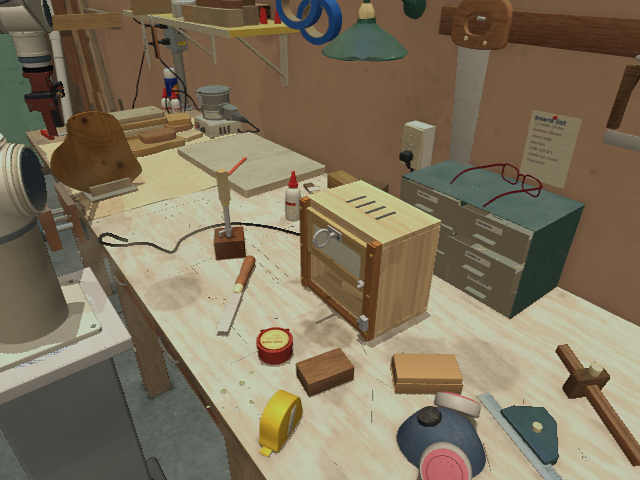

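View pics/top0.png

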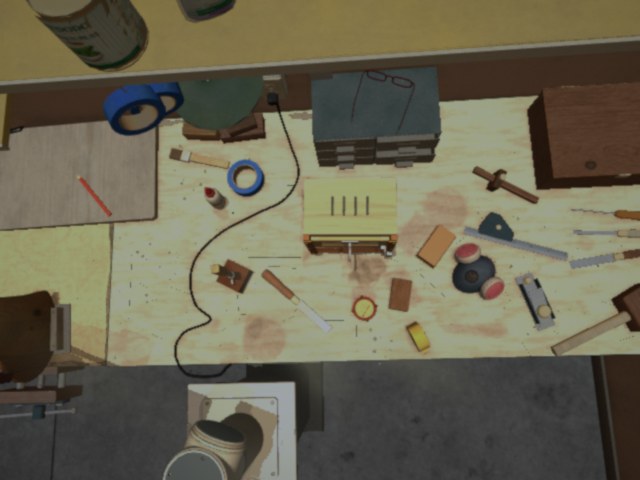

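The side view shows the box at about (370,265) with the ring at about (325,236), and the rod in its block at about (228,215). In the top view the box is at (350,215) and the block at (234,276). I'll zoom in on both.

Run:
```python
import cv2
s=cv2.imread("pics/side0.png");t=cv2.imread("pics/top0.png")
def c(im,x0,y0,x1,y1,f,n): cv2.imwrite(n,cv2.resize(im[y0:y1,x0:x1],None,fx=f,fy=f,interpolation=cv2.INTER_CUBIC))
c(s,195,145,265,265,5,"pics/s_rod.png")
c(s,290,170,450,350,3.3,"pics/s_box.png")
c(t,200,250,270,300,10,"pics/t_rod.png")
c(t,295,170,405,280,5,"pics/t_box.png")
```

```text
(no output)
```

View pics/s_rod.png

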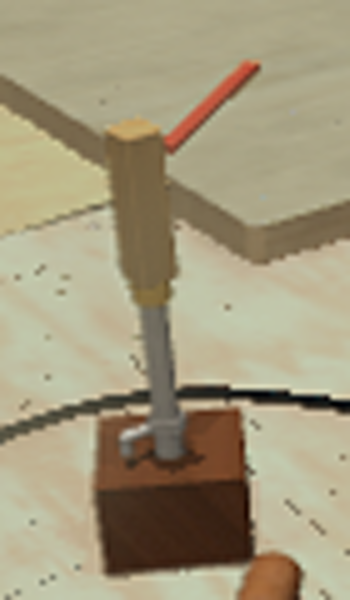

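View pics/s_box.png

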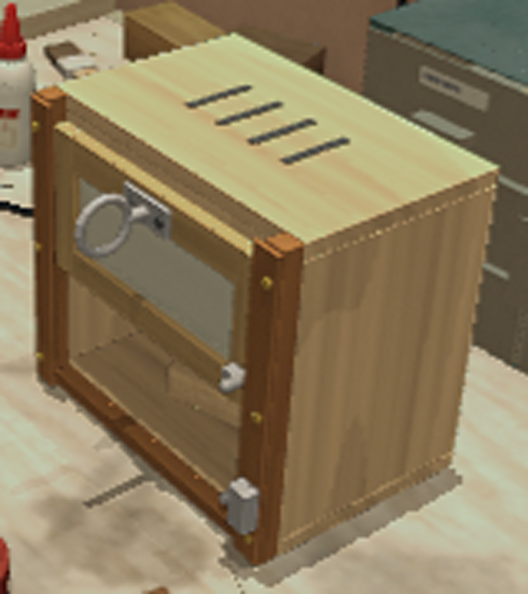

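View pics/t_rod.png

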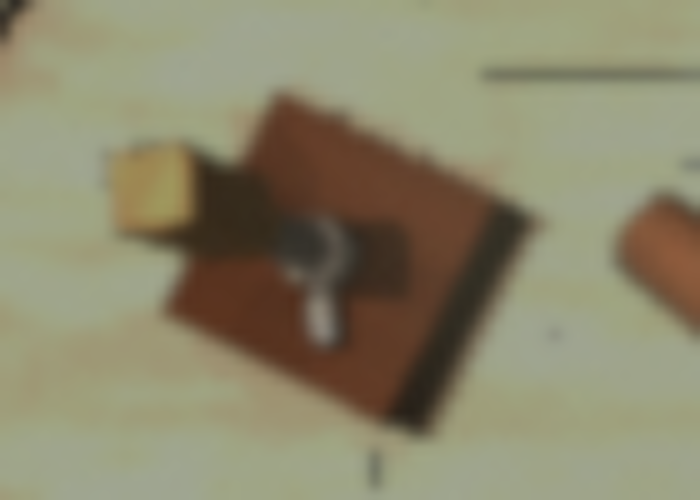

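View pics/t_box.png

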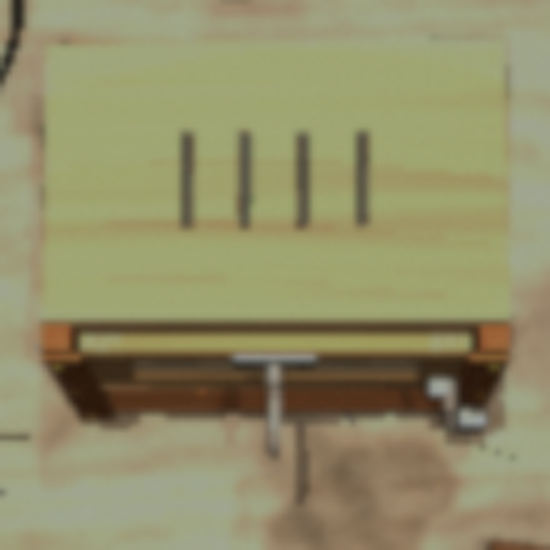

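```bash
cat > geo.py <<'E'
import numpy as np
from scipy.optimize import least_squares
from station import camera_info
CI={n:camera_info(n) for n in("side","top")}
def proj(n,P):
    T=CI[n]["T"];K=CI[n]["intrinsics"];P=np.atleast_2d(P)
    p=(P-T[:3,3])@T[:3,:3]
    q=np.c_[p[:,0],-p[:,1],-p[:,2]]@K.T
    return q[:,:2]/q[:,2:]
def tri(d):
    f=lambda X:np.concatenate([(proj(n,X)[0]-d[n]) for n in d])
    r=least_squares(f,[0.5,-0.1,0.1]);return r.x,r.fun
def crop(pts,x0,y0,f): return [((u+.5)/f-.5+x0,(v+.5)/f-.5+y0) for u,v in pts]
def pose(x,y,yaw,L):
    c,s=np.cos(yaw),np.sin(yaw);L=np.array(L,float)
    return np.c_[x+c*L[:,0]-s*L[:,1],y+s*L[:,0]+c*L[:,1],L[:,2]]
def fit(obs,x0):  # obs: list (cam,uv,local)
    L=[o[2] for o in obs]
    def f(p):
        P=pose(*p,L);return np.concatenate([proj(o[0],q)[0]-o[1] for o,q in zip(obs,P)])
    r=least_squares(f,x0,loss="soft_l1");return r.x,r.fun.reshape(-1,2)
E
cat > m1.py <<'E'
from geo import *
np.set_printoptions(precision=4,suppress=True)
# block
h=.0375
top=crop([(280,92),(500,195),(390,415),(165,310)],200,250,10)
side=crop([(97,415),(240,407),(248,482),(97,490)],195,145,5)
from itertools import product
best=None
loc=[(h,h,.05),(h,-h,.05),(-h,-h,.05),(-h,h,.05)]
for a in range(4):
    obs=[("top",top[i],loc[i]) for i in range(4)]+[("side",side[i],loc[(i+a)%4]) for i in range(4)]
    x,r=fit(obs,[.4,0,-.4])
    s=(r**2).sum()
    if best is None or s<best[0]:best=(s,x,r,a)
print("block",best)
# box
topb=crop([(45,42),(508,38),(510,320),(42,320)],295,170,5)
lb=[(.075,.12,.222),(.075,-.12,.222),(-.075,-.12,.222),(-.075,.12,.222)]
sb=crop([(235,35),(497,172),(305,245),(455,455),(262,565)],290,170,3.3)
ls=[(.075,.12,.222),(.075,-.12,.222),(-.075,-.12,.222),(.075,-.12,0),(-.094,-.12,0)]
x,r=fit([("top",a,b) for a,b in zip(topb,lb)]+[("side",a,b) for a,b in zip(sb,ls)],[.7,-.2,0])
print("box",x,r)
sc=crop([(104,224)],290,170,3.3)[0];tc=crop([(271,412)],295,170,5)[0]
e,r=tri({"side":sc,"top":tc});print("ring",e,r)
c,s=np.cos(x[2]),np.sin(x[2]);d=e[:2]-x[:2];print("ring in box",c*d[0]+s*d[1],-s*d[0]+c*d[1],e[2])
# rod
for nm,s_,t_ in [("handletop",(135,130),(152,180)),("prong tip",(127,437),(322,330)),("collar",(167,425),(315,245))]:
    e,r=tri({"side":crop([s_],195,145,5)[0],"top":crop([t_],200,250,10)[0]});print(nm,e,r)
E
python3 m1.py
```

```text
block (np.float64(4.33119182977531), array([ 0.4611,  0.0096, -0.4733]), array([[-0.236 , -0.4772],
       [-0.0683, -0.1715],
       [-0.5388,  0.9351],
       [-0.2679,  0.574 ],
       [ 0.3182,  1.0862],
       [ 0.6448,  0.2871],
       [ 0.2422, -0.4656],
       [-0.1033,  0.6184]]), 3)
box [ 0.6114 -0.3419 -0.0407] [[-0.0874 -0.0426]
 [-0.5206 -0.3577]
 [ 0.0578  0.1322]
 [-0.542   0.3737]
 [ 0.2019 -0.6818]
 [ 1.5676 -1.3562]
 [ 1.0292 -0.324 ]
 [-0.6142  3.5923]
 [-1.8651  1.7654]]
ring [ 0.4928 -0.3347  0.1902] [ 0.5659 -0.0743 -0.4039  0.6607]
ring in box -0.11876447199014391 0.00238395642359316 0.19024226244202921
handletop [0.4618 0.0102 0.2237] [ 0.3681 -0.0355 -0.1636  0.372 ]
prong tip [0.437  0.0078 0.0664] [ 0.1265 -0.0118 -0.0583  0.1366]
collar [0.4614 0.0111 0.0636] [ 0.3602 -0.0349 -0.1689  0.3828]
```

```bash
cat > ov.py <<'E'
from geo import *
import cv2,sys
def overlay(n,im,items,win,f,out):
    x0,y0,x1,y1=win
    c=cv2.resize(im[y0:y1,x0:x1],None,fx=f,fy=f,interpolation=cv2.INTER_CUBIC)
    for P,col in items:
        q=(proj(n,P)+.5-[x0,y0])*f-.5
        cv2.polylines(c,[np.round(q*8).astype(np.int32)],False,col,1,cv2.LINE_AA,3)
    cv2.imwrite(out,c)
def boxit(p):
    it=[]
    for z in(0,.222): it.append((pose(*p,[(-.075,-.12,z),(.075,-.12,z),(.075,.12,z),(-.075,.12,z),(-.075,-.12,z)]),(255,0,0)))
    for y in(-.12,.12): it.append((pose(*p,[(-.094,y,0),(-.094,y,.222)]),(255,0,255)))
    it.append((pose(*p,[(-.094,-.12,.222),(-.094,.12,.222)]),(255,0,255)))
    return it
def ring(p,c):
    a=np.linspace(0,2*np.pi,60);return [(pose(*p,np.c_[c[0]+r*np.cos(a),0*a+c[1],c[2]+r*np.sin(a)]),(0,0,255)) for r in(.0145,.0205)]
def rod(f,ax,ay,yaw):
    from scipy.spatial.transform import Rotation as R
    Rm=R.from_euler('xyz',[ax,ay,0]).as_matrix()@R.from_euler('z',yaw).as_matrix()
    it=[]
    for L in([(0,0,0),(0,0,.215)],[(0,0,.055),(.025,0,.055),(.025,0,.044)],[(a*.011,b*.011,.215) for a,b in((1,1),(1,-1),(-1,-1),(-1,1),(1,1))],[(a*.011,b*.011,.135) for a,b in((1,1),(1,-1),(-1,-1),(-1,1),(1,1))]):
        it.append((np.array(L)@Rm.T+f,(0,255,0)))
    return it
E
python3 - <<'E'
from ov import *
s=cv2.imread("pics/side0.png");t=cv2.imread("pics/top0.png")
p=[.6114,-.3419,-.0407];it=boxit(p)+ring(p,(-.119,.002,.190))
overlay("side",s,it,(290,170,450,350),4,"pics/o1.png")
overlay("top",t,it,(295,170,405,280),6,"pics/o2.png")
r=rod(np.array([.4613,.0105,.01]),0,0,np.pi+.1)
overlay("side",s,r,(195,145,265,265),5,"pics/o3.png")
overlay("top",t,r,(200,250,270,300),10,"pics/o4.png")
a=cv2.imread("pics/o3.png");b=cv2.imread("pics/o4.png")[:,:440]
c=np.zeros((600,800,3),np.uint8);c[:600,:350]=a;c[:500,355:795]=b;cv2.imwrite("pics/o34.png",c)
E
```

```text
(no output)
```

View pics/o1.png

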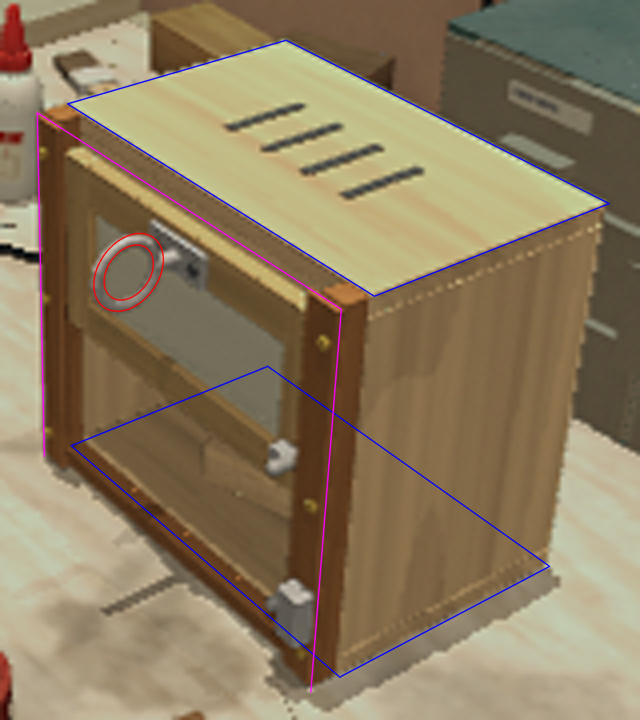

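View pics/o2.png

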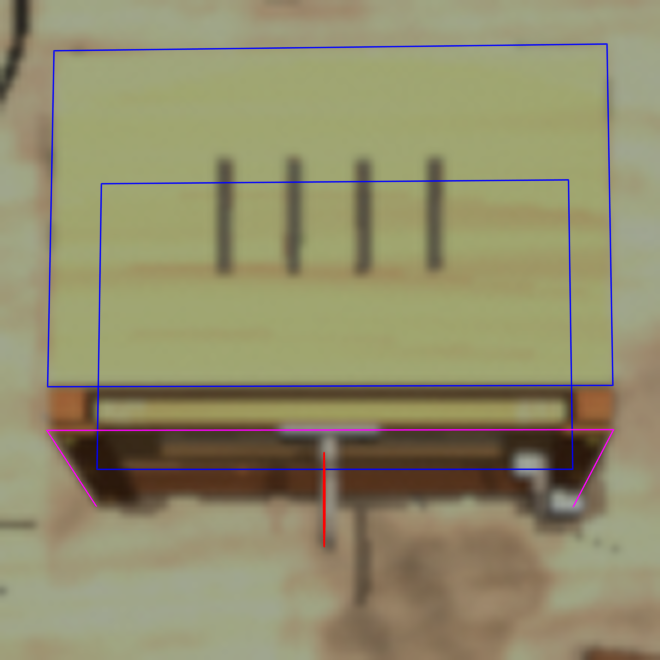

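View pics/o34.png

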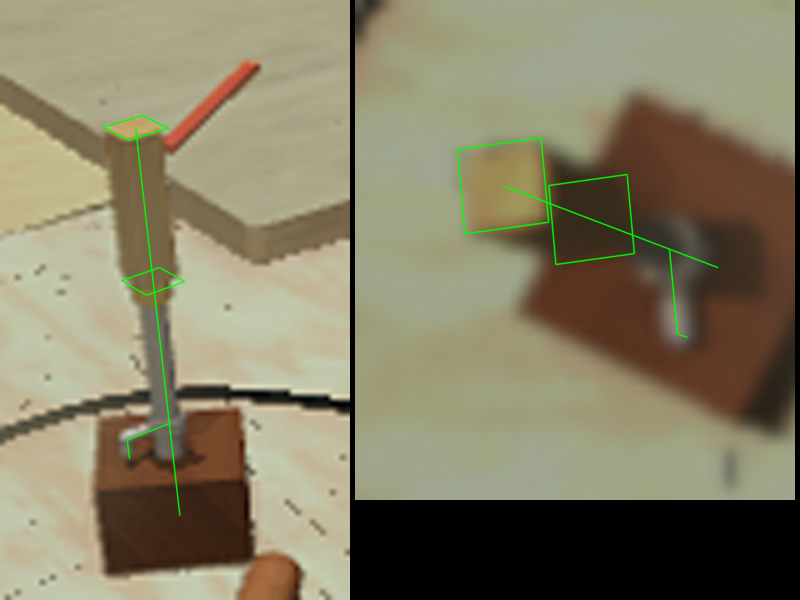

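```bash
cat > h.py <<'E'
from station import *
import numpy as np, cv2
np.set_printoptions(precision=4,suppress=True)
def q(th): return [0,np.cos(th/2),np.sin(th/2),0]
def st(m=""): print(m,"t",round(get_time(),2),"tcp",np.array(get_tcp_pos()),"F",np.array(get_ft_force()),"w",round(get_grip_width(),3))
def snap(tag):
    for n in("side","top"): cv2.imwrite(f"pics/{n}_{tag}.png",read_camera(n)[:,:,::-1])
E
python3 - <<'E'
from h import *
for th in (0.1,0.1-np.pi,0.1+np.pi): print(th,inverse_kinematics([.4616,.0104,.171],q(th)))
for th in (1.53,1.53-np.pi): print(th,inverse_kinematics([.492,-.31,.3],q(th)))
st()
movel([.22,.585,.33],v=.2)
move_pose([.4616,.0104,.33],q(0.1)); st()
print(get_joint_pos())
movel([.4616,.0104,.171],v=.12); st()
command_gripper(0.0); st()
print(get_ft_torque())
snap("g1")
E
```

```text
0.1 [-0.0032  0.2612  2.0224 -0.      0.8579 -0.1032]
-3.041592653589793 None
3.241592653589793 None
1.53 [-0.5827  0.2794  1.653  -0.      1.2092 -2.1127]
-1.611592653589793 [-0.5827  0.2794  1.653  -0.      1.2092  1.0289]
 t 0.1 tcp [0.2198 0.5845 0.222 ] F [-0.0666  0.0313  0.397 ] w 1.002
 t 3.01 tcp [0.4618 0.011  0.33  ] F [ 0.1975 -0.3308  0.1545] w 1.001
[-0.0021  0.0543  1.8571  0.0001  1.2301 -0.1033]
 t 4.48 tcp [0.4621 0.0104 0.1716] F [ 0.3628 -0.0416  0.2548] w 0.998
 t 5.51 tcp [0.4616 0.0104 0.171 ] F [-0.0955  0.2378  0.4996] w 0.247
[ 0.0072  0.1263 -0.0314]
```

```bash
python3 - <<'E'
from h import *
movel([.4616,.0104,.171+.06],v=.1); st()
movel([.4616,.0104,.171+.16],v=.15); st()
# hover beside the ring, 55 mm short in +y
move_pose([.490,-.265,.310],q(1.53)); st()
wait(.3); st()
print(get_ft_torque())
snap("h1")
E
python3 - <<'E'
import cv2
s=cv2.imread("pics/side_h1.png");t=cv2.imread("pics/top_h1.png")
cv2.imwrite("pics/side_h1c.png",cv2.resize(s[120:320,250:410],None,fx=3.7,fy=3.7,interpolation=2))
cv2.imwrite("pics/top_h1c.png",cv2.resize(t[170:290,270:410],None,fx=5,fy=5,interpolation=2))
E
```

```text
t 6.36 tcp [0.4612 0.0104 0.2306] F [-0.2034  0.4036 -1.8252] w 0.243
 t 7.17 tcp [0.4609 0.0104 0.3299] F [-0.0512 -0.5505 -1.7093] w 0.25
 t 8.88 tcp [ 0.49   -0.2646  0.3097] F [-0.2544 -0.7481 -1.1793] w 0.248
 t 9.18 tcp [ 0.4901 -0.2647  0.3101] F [-0.143  -0.4943 -0.2788] w 0.249
[-0.0087  0.034   0.0447]
```

View pics/side_h1c.png

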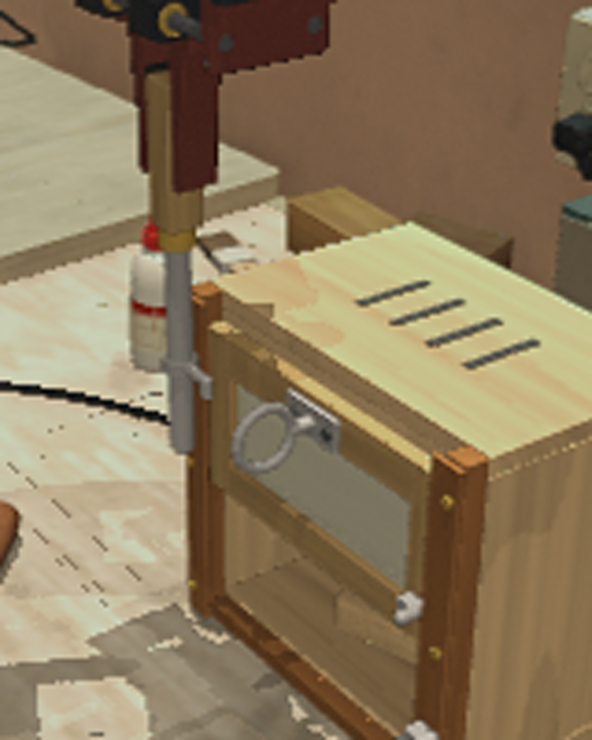

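View pics/top_h1c.png

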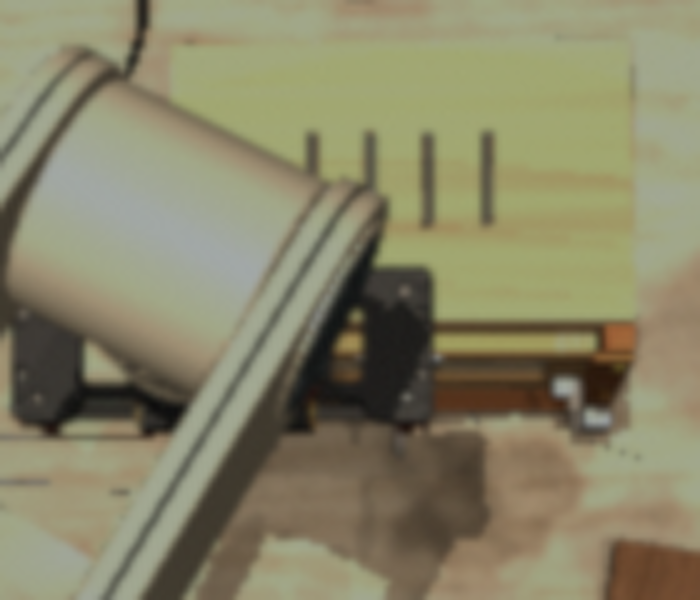

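Run:
```python
from ov import *
s=cv2.imread("pics/side_h1.png")
p=[.6114,-.3419,-.0407]
it=ring(p,(-.119,.0015,.190))+rod(np.array([.4901,-.2647,.149]),0,0,-1.61)
overlay("side",s,it,(270,150,370,270),6,"pics/o5.png")
```

```text
(no output)
```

View pics/o5.png

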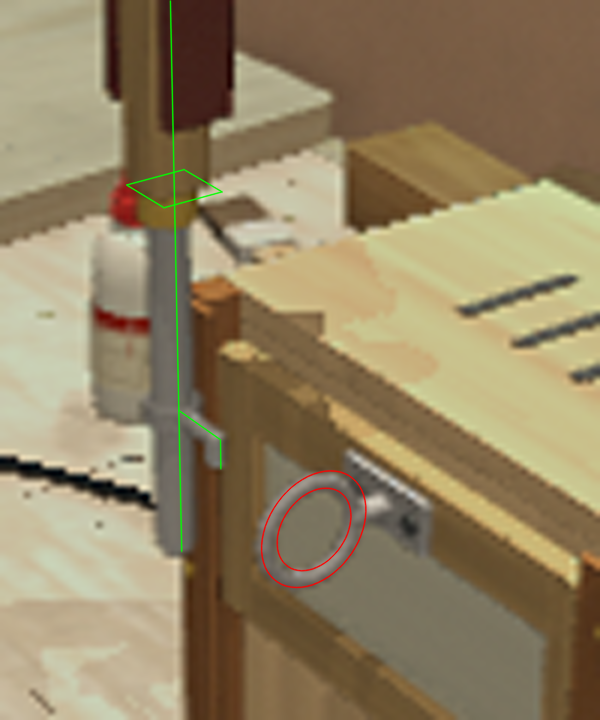

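Run:
```python
from h import *
from ov import *
movel([.4976,-.275,.2999],v=.1)
movel([.4967,-.297,.2999],v=.06); st()
cv2.imwrite("pics/side_h2.png",read_camera("side")[:,:,::-1])
s=cv2.imread("pics/side_h2.png")
p=[.6114,-.3419,-.0407]
t=np.array(get_tcp_pos())
it=ring(p,(-.119,.0015,.190))+rod(t-[.0025,0,.161],0,0,-1.61)
overlay("side",s,it,(290,180,360,270),8,"pics/o6.png")
```

```text
t 10.1 tcp [ 0.4966 -0.2973  0.2999] F [ 0.9086 -0.1884 -1.0925] w 0.249
```

View pics/o6.png

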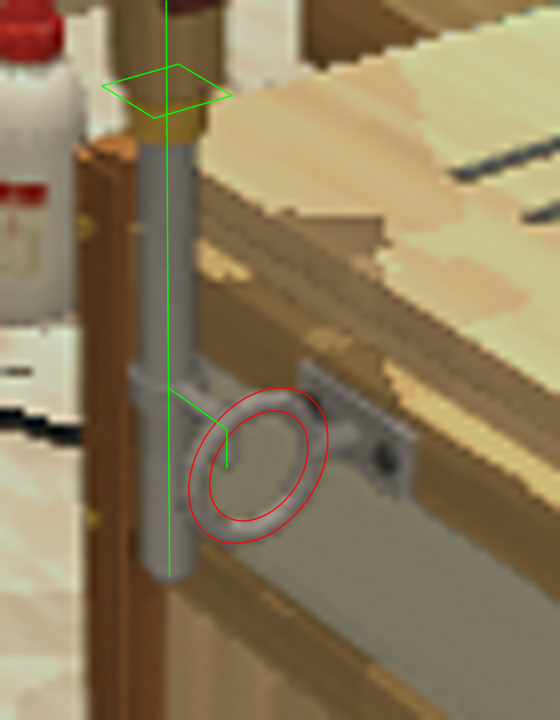

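Run:
```python
from h import *
from ov import *
r=movel([.4957,-.3211,.2999],v=.04,until_force=4); st(r)
snap("h3")
s=cv2.imread("pics/side_h3.png")
p=[.6114,-.3419,-.0407]
t=np.array(get_tcp_pos())
it=ring(p,(-.119,.0015,.190))+rod(t-[.0025,0,.161],0,0,-1.61)
overlay("side",s,it[2:],(290,180,360,270),8,"pics/o7.png")
```

```text
False t 10.9 tcp [ 0.4956 -0.3211  0.2998] F [-0.2735 -0.2349 -0.5886] w 0.251
```

View pics/o7.png

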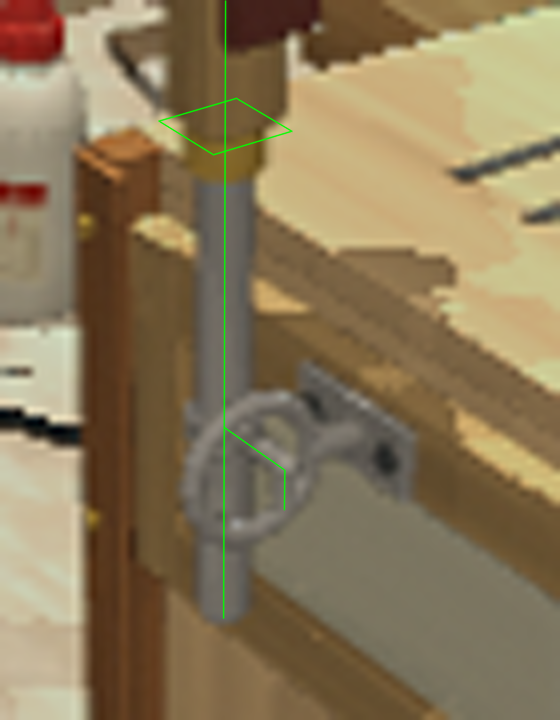

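Run:
```python
from h import *
wait(.2)
b=np.mean([get_ft_force() for _ in range(1)],axis=0)
fs=[]
for i in range(10): wait(.03); fs.append(get_ft_force())
print("base",np.mean(fs,0),np.std(fs,0))
x,y,z=get_tcp_pos()
x,y=.4957,-.3211
z=.2999
for k in range(11):
    z-=.002
    movel([x,y,z],v=.03)
    f=[]
    for i in range(4): wait(.02); f.append(get_ft_force())
    f=np.mean(f,0); print(round(z,4),f)
    if f[2]-np.mean(fs,0)[2]>1.8: break
st(); snap("h4")
s=cv2.imread("pics/side_h4.png");cv2.imwrite("pics/o8.png",cv2.resize(s[180:270,290:360],None,fx=8,fy=8,interpolation=2))
```

```text
base [ 0.1003 -0.0707 -1.4008] [0.6264 0.8056 0.3016]
0.2979 [-0.1115 -0.0357 -1.3937]
0.2959 [ 0.0315 -0.6568 -1.2458]
0.2939 [ 0.1614  0.3004 -1.5992]
0.2919 [-0.2259 -0.4835 -1.6563]
0.2899 [-0.0788 -0.1716 -0.9964]
0.2879 [-0.0357 -0.1117 -1.3932]
0.2859 [ 0.1373  0.1281 -1.2274]
0.2839 [ 0.12    0.3183 -1.2105]
0.2819 [ 0.5827  0.2503 -0.7659]
0.2799 [ 0.0651 -0.1543 -0.9133]
0.2779 [-0.3923  0.2178 -0.9949]
 t 15.02 tcp [ 0.4957 -0.3211  0.2778] F [-0.2113  0.4434 -1.6599] w 0.249
```

View pics/o8.png

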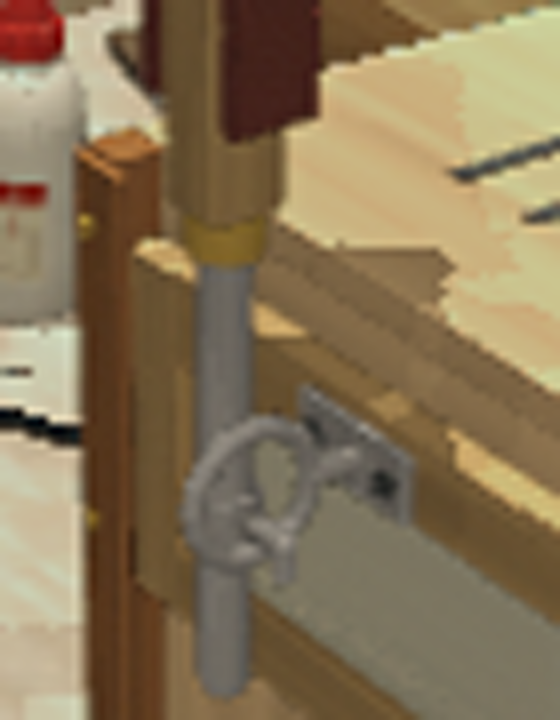

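Run:
```python
from h import *
x,y=.4957,-.3211
for z in np.arange(.268,.222,-.010):
    r=movel([x,y,z],v=.03,until_force=10); f0=np.array(get_ft_force())
    f=[]
    for i in range(4): wait(.02); f.append(get_ft_force())
    print(round(z,4),r,f0,np.mean(f,0))
    if r: break
st(); snap("h5")
s=cv2.imread("pics/side_h5.png");cv2.imwrite("pics/o9.png",cv2.resize(s[180:330,290:410],None,fx=4,fy=4,interpolation=2))
```

```text
0.268 False [ 0.7845  0.2072 -1.4665] [-0.0994 -0.4116 -1.231 ]
0.258 False [-0.4269  0.5202 -1.3097] [-0.0783  0.2648 -1.4573]
0.248 False [-0.8325 -0.691   0.012 ] [ 0.4032 -0.4976 -0.9853]
0.238 False [-0.759  -0.0989 -1.1014] [-0.2468 -0.1393 -0.8766]
0.228 False [-0.1228 -0.2121 -0.5523] [ 0.064   0.2556 -0.8001]
 t 17.87 tcp [ 0.4957 -0.3211  0.2277] F [-0.3985  0.2923 -1.003 ] w 0.247
```

View pics/o9.png

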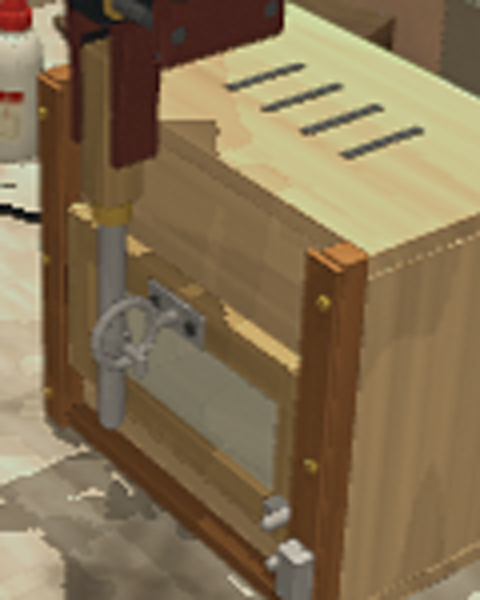

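Run:
```python
from h import *
x,y=.4957,-.3211
for uf,z in((4,.225),(2.5,.222)):
    r=movel([x,y,z],v=.03,until_force=uf); st(r)
    for i in range(5): wait(.02); print(np.array(get_ft_force())[2])
print(get_ft_torque(),get_effort())
```

```text
False t 18.22 tcp [ 0.4957 -0.3211  0.225 ] F [0.1283 0.3375 1.2098] w 0.248
1.092900697027703
1.6218530595122482
2.0532480666515562
0.836332957624317
1.0521355096863811
False t 18.55 tcp [ 0.4957 -0.3211  0.2219] F [-0.1594  0.6904  2.1562] w 0.244
2.1388150289841414
1.3442971377943742
1.6946231677415713
1.474539322172228
0.550187686717158
[ 0.0829  0.0286 -0.0075] [ -0.0819 -49.9838 -26.5081  -0.0663  -0.1466  -0.0064]
```

Run:
```python
from h import *
x,y=.4957,-.3211
def rd(n=4):
    f=[]
    for i in range(n): wait(.02); f.append(get_ft_force())
    return np.mean(f,0)
z=.2219; mx=0
while z>.201:
    z-=.001
    r=movel([x,y,z],v=.02,until_force=8); f=rd(); F=f[2]+1.4
    print(round(z,4),r,f,round(F,2)); mx=max(mx,F)
    if r or F>19.5 or F<mx-4: break
st()
```

```text
0.2209 False [-0.4529  1.0647  3.3126] 4.71
0.2199 False [-1.2051  0.8409  3.1788] 4.58
0.2189 False [-0.3431  0.7602  3.2657] 4.67
0.2179 False [-0.4269  0.6544  4.1576] 5.56
0.2169 False [-0.3498  1.0132  3.6119] 5.01
0.2159 False [-0.4952  0.6582  4.0126] 5.41
0.2149 False [-0.2545  1.0148  3.9309] 5.33
0.2139 False [-0.2832  0.5727  3.5761] 4.98
0.2129 False [-0.1367  0.4578  3.0615] 4.46
0.2119 False [-0.2687  0.5477  3.5364] 4.94
0.2109 False [-1.141   1.2054  6.3793] 7.78
0.2099 False [-1.8282  2.0771 10.2866] 11.69
0.2089 False [-2.0085  1.9106 11.4392] 12.84
0.2079 False [-1.2891  1.6562  8.8027] 10.2
0.2069 False [-1.3264  1.4323  7.5326] 8.93
0.2059 False [-0.7817  1.3209  7.0441] 8.44
 t 23.7 tcp [ 0.4958 -0.3211  0.2063] F [-0.8403  1.8934  7.6619] w 0.251
```

Run:
```python
from h import *
x,y=.4957,-.3211
def rd(n=4):
    f=[]
    for i in range(n): wait(.02); f.append(get_ft_force())
    return np.mean(f,0)
z=.2059
while z>.190:
    z-=.0007
    r=movel([x,y,z],v=.015,until_force=7); f=rd(); F=f[2]+1.4
    print(round(z,4),r,f,round(F,2))
    if r or F>13: break
st(); wait(.3); print(rd()); 
s=read_camera("side")[:,:,::-1]; cv2.imwrite("pics/side_h6.png",s);cv2.imwrite("pics/o10.png",cv2.resize(s[200:350,290:410],None,fx=4,fy=4,interpolation=2))
```

```text
0.2052 False [-0.6948  0.7904  6.9139] 8.31
0.2045 False [-0.6547  0.739   6.2084] 7.61
0.2038 False [-0.774   1.225   5.2655] 6.67
0.2031 False [-1.0503  0.8236  5.7398] 7.14
0.2024 False [-0.4851  0.7025  5.1717] 6.57
0.2017 False [-0.7895  1.2341  5.0951] 6.5
0.201 False [-0.5706  0.9432  4.3223] 5.72
0.2003 False [-0.0081  0.9022  4.4886] 5.89
0.1996 False [-0.2771  0.525   4.5232] 5.92
0.1989 False [-0.8919  1.8175  7.2656] 8.67
0.1982 False [-1.7171  2.0783 11.2193] 12.62
0.1975 False [-2.2051  2.4491 14.4038] 15.8
 t 27.5 tcp [ 0.496  -0.3212  0.1989] F [-1.9539  2.7074 14.8792] w 0.25
[-1.8212  3.0761 14.8578]
```

View pics/o10.png

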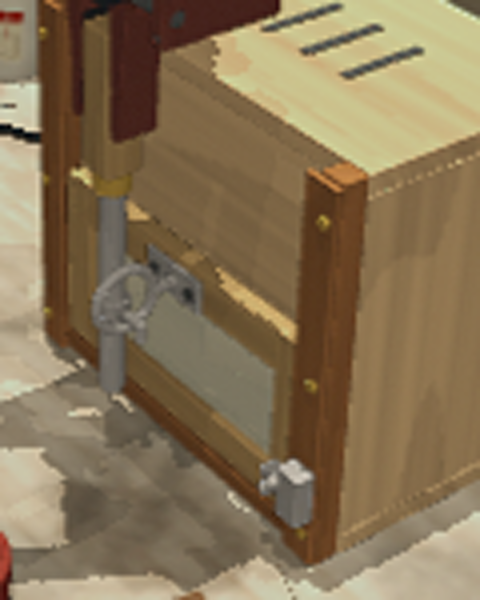

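Run:
```python
from h import *
r=movel([.4957,-.3211,.2140],v=.04); st(r)
wait(.3); f=[]
for i in range(5): wait(.02); f.append(get_ft_force())
print(np.mean(f,0))
cv2.imwrite("pics/o11.png",cv2.resize(read_camera("side")[200:350,290:410,::-1],None,fx=4,fy=4,interpolation=2))
```

```text
False t 28.48 tcp [ 0.4956 -0.321   0.2138] F [-0.5573  0.325  -1.0703] w 0.247
[ 0.2336 -0.4496 -1.5484]
```

View pics/o11.png

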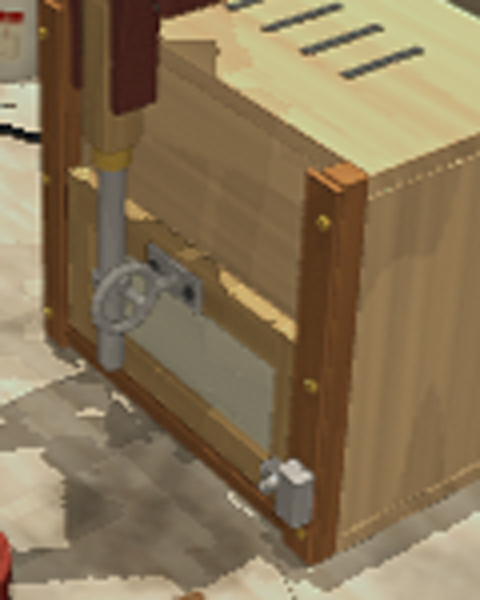

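The sash stayed down in the catch after I released it, with the ring at about (127,298). The hook now sits mid-ring, so I'll withdraw it sideways.

Run:
```python
from h import *
r=movel([.4980,-.2650,.2140],v=.05,until_force=4); st(r)
if not r:
    movel([.4980,-.2650,.331],v=.15)
    move_pose([.4600,.0104,.331],q(0.1)); wait(.2); st()
snap("p1")
s=cv2.imread("pics/side_p1.png");t=cv2.imread("pics/top_p1.png")
c=np.zeros((600,800,3),np.uint8)
c[:,:400]=cv2.resize(s[100:280,180:300],(400,600),interpolation=2)
c[:400,400:]=cv2.resize(t[240:310,195:265],(400,400),interpolation=2)
cv2.imwrite("pics/p1.png",c)
cv2.imwrite("pics/p1b.png",cv2.resize(s[180:350,290:450],None,fx=3.5,fy=3.5,interpolation=2))
```

```text
False t 30.18 tcp [ 0.498  -0.2653  0.214 ] F [-0.7704  0.2426 -0.6976] w 0.247
 t 33.01 tcp [0.4601 0.0101 0.3309] F [ 0.0976 -0.1682 -1.297 ] w 0.249
```

View pics/p1.png

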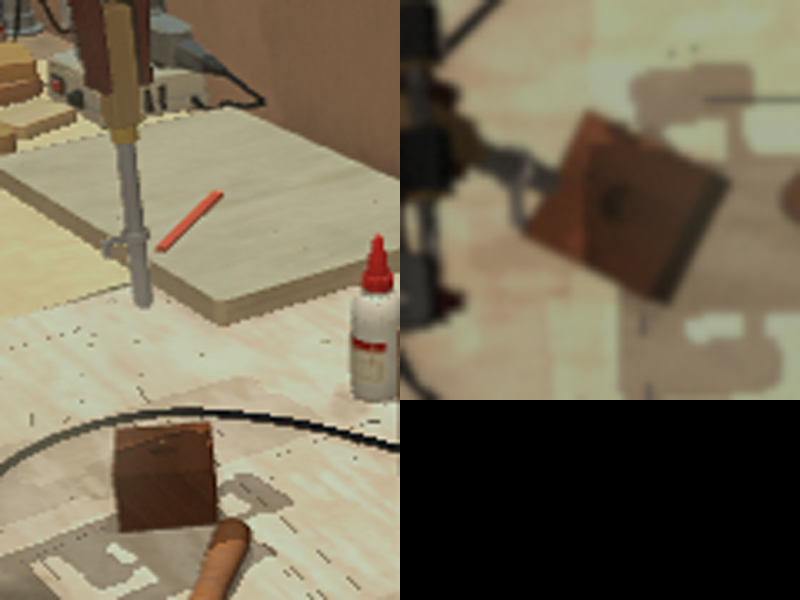

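View pics/p1b.png

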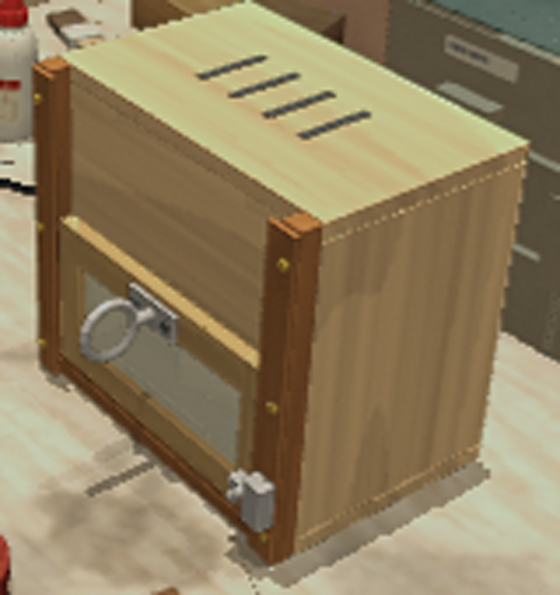

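Run:
```python
from h import *
from ov import *
T=CI["top"]["T"];K=CI["top"]["intrinsics"]
d=T[:3,:3]@(np.linalg.inv(K)@[232.6,275.4,1]*[1,-1,-1]); k=(.05-T[2,3])/d[2]; print("hole",T[:3,3]+k*d)
print(proj("top",[.4611,.0096,.05]),proj("side",[.4611,.0096,.05]))
movel([.4616,.0104,.331],v=.1)
movel([.4616,.0104,.228],v=.15); wait(.2); st()
snap("p2")
s=cv2.imread("pics/side_p2.png");t=cv2.imread("pics/top_p2.png")
p=[.4611,.0096,-.4733]
a=np.linspace(0,2*np.pi,40);h=.0375
blk=[(pose(*p,[(h,h,.05),(h,-h,.05),(-h,-h,.05),(-h,h,.05),(h,h,.05)]),(255,0,0)),(pose(*p,np.c_[.009*np.cos(a),.009*np.sin(a),0*a+.05]),(0,0,255))]
ft=np.array(get_tcp_pos())-[0,0,.161]
r=blk+rod(ft,0,0,np.pi+.1)
overlay("side",s,r,(195,145,265,265),5,"pics/o3.png")
overlay("top",t,r,(200,250,270,300),10,"pics/o4.png")
A=cv2.imread("pics/o3.png");b=cv2.imread("pics/o4.png")[:,100:540]
c=np.zeros((600,800,3),np.uint8);c[:600,:350]=A;c[:500,355:795]=b;cv2.imwrite("pics/p2.png",c)
```

```text
hole [0.4599 0.0096 0.05  ]
[[232.6136 274.9944]] [[229.0512 234.4707]]
 t 34.39 tcp [0.4622 0.0104 0.2289] F [ 0.1581 -0.0527 -1.036 ] w 0.248
```

View pics/p2.png

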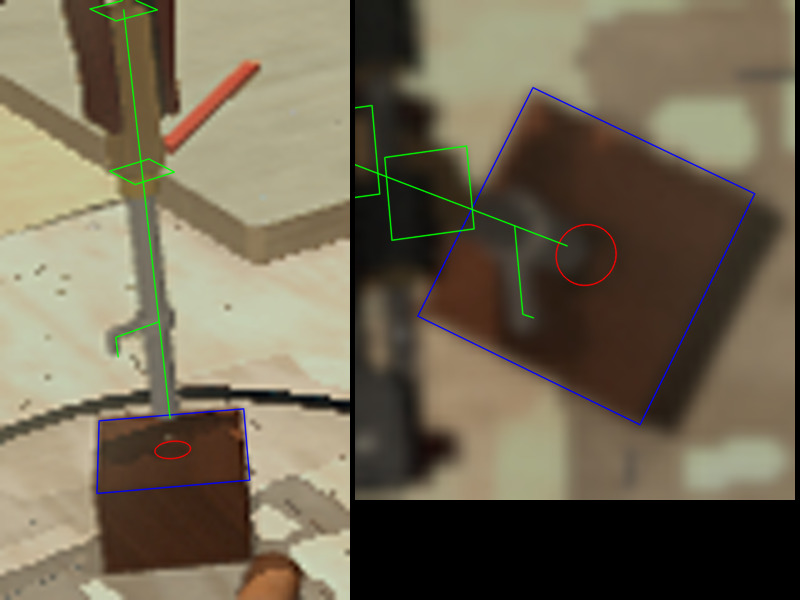

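Run:
```python
from ov import *
s=cv2.imread("pics/side_g1.png");t=cv2.imread("pics/top_g1.png")
p=[.4611,.0096,-.4733]
a=np.linspace(0,2*np.pi,40);h=.0375
blk=[(pose(*p,[(h,h,.05),(h,-h,.05),(-h,-h,.05),(-h,h,.05),(h,h,.05)]),(255,0,0))]
r=blk+rod(np.array([.4616,.0104,.010]),0,0,np.pi+.1)
overlay("side",s,r,(195,145,265,265),5,"pics/o3.png")
t2=cv2.imread("pics/top_p2.png"); t2=cv2.convertScaleAbs(t2,alpha=2.2)
overlay("top",t2,[],(220,258,260,298),11,"pics/o4.png")
A=cv2.imread("pics/o3.png");b=cv2.imread("pics/o4.png")
c=np.zeros((600,800,3),np.uint8);c[:600,:350]=A;c[:440,355:795]=b;cv2.imwrite("pics/p3.png",c)
```

```text
(no output)
```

View pics/p3.png

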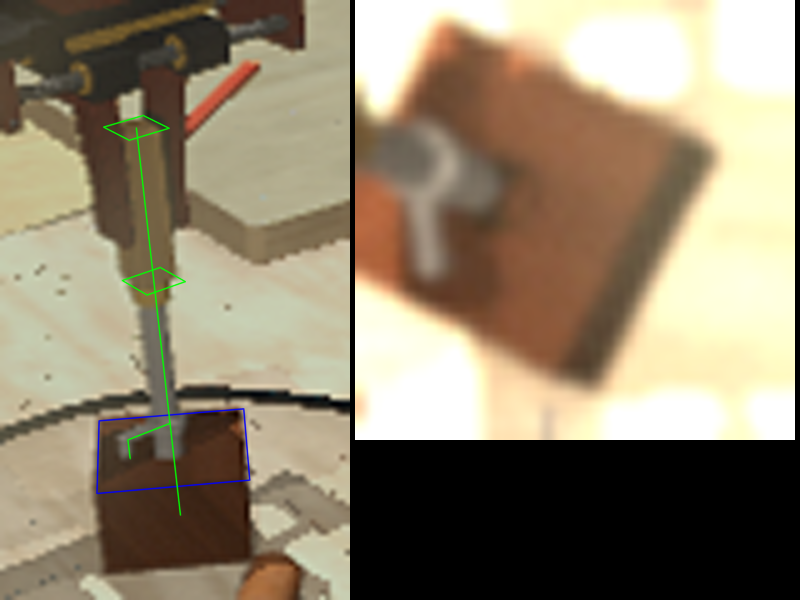

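Run:
```python
from h import *
x,y=.4619,.0101
movel([x,y,.215],v=.05)
r=movel([x,y,.176],v=.03,until_force=4); wait(.15); st(r); print(get_ft_torque())
```

```text
False t 36.5 tcp [0.462  0.0101 0.1762] F [-0.0402 -0.7883 -1.5737] w 0.25
[-0.0806  0.0745  0.005 ]
```

It went into the hole without contact, with the foot now about 5 mm above the hole floor. I'll lower it to the floor, release and back off.

Run:
```python
from h import *
x,y=.4619,.0101
r=movel([x,y,.167],v=.02,until_force=3); wait(.1); st(r)
command_gripper(1.0); wait(.2); st()
r=movel([x,y,.30],v=.12,until_force=5); st(r)
if not r: movel([.40,.25,.33],v=.25)
wait(.3); st()
snap("e1")
s=cv2.imread("pics/side_e1.png");t=cv2.imread("pics/top_e1.png")
c=np.zeros((600,800,3),np.uint8)
c[:,:400]=cv2.resize(s[130:280,195:295],(400,600),interpolation=2)
c[:400,400:]=cv2.resize(t[240:310,195:265],(400,400),interpolation=2)
cv2.imwrite("pics/e1.png",c)
```

```text
True t 36.95 tcp [0.4622 0.0101 0.1709] F [-0.2939  0.0318  4.7583] w 0.25
 t 38.25 tcp [0.4616 0.0101 0.1704] F [ 0.2137 -0.3015  0.3901] w 0.999
False t 39.48 tcp [0.4614 0.0101 0.2993] F [ 1.1112  0.9284 -0.433 ] w 1.002
 t 40.93 tcp [0.4002 0.2494 0.33  ] F [-0.1423  0.3549  0.0216] w 1.0
```

View pics/e1.png

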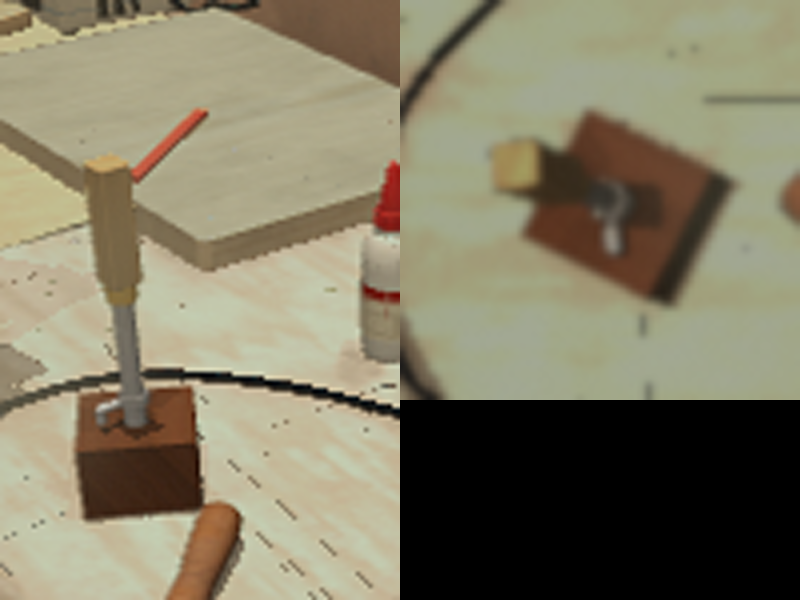

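View pics/side_e1.png

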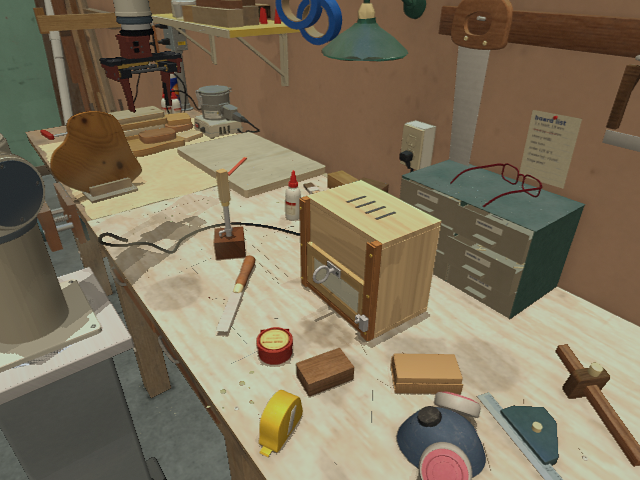

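The rod is seated upright, with the handle top at about (222,172) in the side view, the same as at the start. The sash is down, with the ring at about (323,270), the bystanders haven't moved, and the arm is clear. I'll hand the job in.

```bash
python3 -c "
from station import *
job_done(); print(get_time())"
```

```text
the job is handed in; nothing more can be done
the job is handed in; nothing more can be done
```

The sash is shut and held by its catch, and the rod is back in its block. I handed the job in at about 41 s of the 72 s allowed; no verdict is reported.

- **Hooking:** I took the rod out of its block and hooked it sideways into the eye from the +y side. The camera pictures confirmed the hook was through the ring before I pulled.
- **Pull:** The catch peaked at about 12.8 N, then the force fell to about 6 N as it clicked over. I finished on the stop with about 16 N, well under the 24 N limit.
- **Unhooking:** The sash stayed down by itself when I took the load off and withdrew the hook without contact.
- **Rod:** It went into the hole without touching the sides and reached the floor at its original height. After release it stands upright.
- **Last checks:** In the final pictures the sash is down, the bystanders look where they were, and the arm is clear of everything.

Three things were less certain:
- **Catch peak:** My 12.8 N reading is slightly below the stated 13 to 18 N. I read it in 1 mm steps, so the true peak was probably a little higher.
- **Pull near the top:** The pull over the first 50 mm or so read only about 0.5 N when paused, not the stated 2 to 4 N. It held at 2.5 to 3 N or more further down, so I believe the first step's 2 N was met, but I couldn't measure contact force directly.
- **Camera offset:** The side camera showed the rod about 1 pixel (2 mm) from where the arm's position put it. I corrected for this when hooking and when putting the rod back.

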